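# Stack a tube tray on the clamped tray and click it home

## Task

Pick up the tube tray by its handle and lower it gently onto the tray clamped in the bench cradle, feeling for the place where its four corner lugs drop into the lower tray's sockets. Then press it down, without force, until both catches snap and it sits flush on the lower tray all round, let go of it, and leave everything else on the bench where it is.

Things in the scene. Friction and masses are not known exactly. Their poses are not given: they have to be found in the camera images.
- upper_tray: Loose white plastic tube tray, 172 (its x) x 122 (its y) mm, 0.36 to 0.54 kg, standing on four corner lugs, grey bridge handle over its middle. Origin: its centre in the plane of the lug tips (lowest points); z up. The flat underside of its floor is 12 mm above the origin, walls and tube caps reach 60 mm. The same after a half turn: it may be stacked either way round.
- tray_handle (a point): Centre of the tray's handle bar, 98 mm above the tray's origin; axes as the tray's. The bar is 12 x 12 mm in section and runs 100 mm along the tray's x: grip it across y. Between its two posts (8 mm thick, at x = +-46 mm) nothing stands within 30 mm below the bar.
- tray_lug (a point): Tip of the tray's lug at its +x +y corner; the four lugs are at x = +-69, y = +-44 mm from the tray's centre. Each is round, 12 mm in diameter and 12 mm long below the tray's floor, tapering over the last 4 mm to 10 mm at the tip. Between them, under each end, hangs a short tongue with a round bead for the catches, 1 mm shorter than the lugs.
- cradle: Grey bench cradle fixed to the table, base 230 (its x) x 180 (its y) x 10 mm, origin at the centre of its underside, z up. In it is clamped a white lower tray with the outline of the upper one, axes parallel to the cradle's. It does not move, but its centre lies anywhere up to 7 mm in x and 7 mm in y from the cradle's: this is not measured, find it by feel or sight.
- cradle_rim (a point): Point over the cradle's centre at the height of the lower tray's flat rim (60 mm above the cradle's origin), where lugs not in their sockets ride. The lower tray has square sockets 14.4 mm wide, 15 mm deep, at x = +-69, y = +-44 mm from its own centre, each in a flat-topped block 34 mm square. Lugs start to drop in within about 2 mm of the socket centres.
- cradle_home (a point): Point over the cradle's centre at the height of the tray's origin when fully home (48 mm above the cradle's origin). On the way down two sprung roller catches stop the tray about 9 mm above home; some 10 to 15 N besides its weight pushes it past them, and they then hold it. More than 45 N between the tray and the lower tray is too much.
- tube_block: Bystander: orange block 74 x 44 mm with three small tubes, 52 mm high, loose, between the cradle and the tray; origin at the centre of its underside. Leave alone.
- vial: Bystander: small amber jar, 30 mm diameter, 55 mm high, loose, between the cradle and the tray; origin at the centre of its underside. Leave alone.
- tip_box: Bystander: box of pipette tips 124 x 84 x 74 mm, loose, beyond the trays; origin at the centre of its underside. Leave alone.
- timer: Bystander: flat white timer 60 x 60 x 16 mm, loose, beyond the trays; origin at the centre of its underside. Leave alone.
Mind the look-alikes: they are no part of the job. What is shaped like the upper_tray but pink or red is not meant.

How it is judged:
By the outcome, as a careful person would: the job done as asked, in the order asked, and still so for the second after the job is handed in, with the robot touching nothing.
It also fails if it takes over 64 s, if anything falls off the work surface, if the arm or the gripper's body presses on something with over 40 N, if the wrist force passes 120 N, or if a joint passes its speed limit or range.

## Robot

A 6-joint arm with a two-finger parallel gripper is mounted at the origin on the work surface. World frame = base frame: x ahead of the robot, y to its left, z up, the work surface at z = 0. Lengths are in mm, angles in rad, forces in N, time in s.
With the tool pointing down it reaches from about 325 to 750 mm from the base axis. Payload 7.6 kg.
Tool frame: the origin (TCP) lies at the very end of the fingers, on their centre line; the grasp point (between the pads) lies 19 mm behind it (r.grip_point_offset is the distance from the TCP to the grasp point, in mm); x points along the fingers, y is the direction in which the jaws open and shut, and the axes are right-handed (so a half turn about x gives the same grasp; the last joint's range is limited). The gripper opens to 85 mm and grips with 20 to 120 N. Pads are 22 mm wide; open, the fingers measure 114 mm over their backs; the gripper's body (76 mm by 85 mm) begins 54 mm behind the grasp point. The pads swing forward as they close: fully open they stand 13 mm farther back than shut.
Start: joints at [1.277, 0.052, 1.401, -0, 1.689, -0.07], TCP at [116.498, 511.932, 231.323] pointing down, gripper open.
Joint ranges: [-2.9, 2.9], [-0.91, 2.17], [0.12, 2.37], [-1.06, 4.2], [0.26, 2.73], [-2.93, 2.93]. Speed limits (rad/s): [2.57, 2.57, 3.01, 3.14, 3.14, 3.14].

## Interface

Orientations are given as a unit quaternion [x, y, z, w].
In Python, from bench import r gives the robot as it stands. The module is installed in compiled form; this text tells all that it offers.
- The arm moves only by the tool step_arm, never from a script. Its arguments are lists of equal length, an entry for each row: "xyz": the shift along the tool's x, y, z in mm, a list of three; "twist": the turn, a rotation vector about the tool's x, y, z in degrees, a list of three; "grip": the finger opening in mm, from 0 to 85.4. In form: {"xyz": [[x, y, z], ...], "twist": [[ax, ay, az], ...], "grip": [grip, ...]}. A call has 1 to 12 rows; each row is the pose to reach, as a shift and turn from the pose commanded when the call began, along the tool's axes at that moment; what a row does not reach only later rows make up. A row lasts 1/10 s, in which the tool goes at most 50 mm and 8.59 degrees, less where a joint would pass 70% of its speed; a pose out of reach is approached as far as the arm can. A call with a gripper value outside its range is refused whole. The fingers move at their own pace and stop on an object; "newtons" is the grip in N (left out, the last holds). Time passes only in rows, so rows that repeat a pose let the fingers close. It gives the time, the measured TCP pose, the force and the opening at its end, in the units of the state.
- r.get_obs(): the state, without advancing time (a new reading comes with each control period).
- r.capture(name): name is "side" or "top"; returns the picture (420x560x3 uint8, red, green, blue); there is no depth.
- r.calibration(name): a dict with "mtx" (3x3 intrinsics, pixels), "distortion" ([k1, k2, p1, p2, k3] as OpenCV has them; the pictures are not rectified), "R" (3x3) and "t" (3): a world point X has camera coordinates R X + t. Camera axes: x right, y down, z forward; pixel columns grow to the right and rows downward; lengths in mm; the calibration is good to about 2 mm. A picture is of the moment at which its call begins. calibration takes no time and is no camera call.
- r.job_done(): hands the job in, once; it reports no verdict.
The state is a dict: "t": time; "joint_positions": joint angles; "joint_velocities": joint speeds; "effort": joint torques, N m; "tool_pos": TCP position; "tcp_rot": TCP orientation; "force": force on the tool from outside, world axes, zero at the start; "torque": the same for the moment, N m; "width": finger opening in mm.
Only numpy, scipy, OpenCV 4.12 (cv2) and the standard library are available. Lean on these libraries where they do the work, as an engineer would, in place of code of your own. Each camera call takes 0.05 s, during which the arm holds its last target.

## Working session

There is one attempt and no reset: what is moved stays moved. The work goes in short steps, Python scripts to look and compute and a tool call to move; the robot and the scene stay as the last step left them, time stands still between calls to the robot, and variables do not carry over. Pictures are saved under pics/ and viewed, and the job is handed in when it is done.

Besides the shell and the picture viewer there is one more tool, called after "Call:" by a JSON object that holds its "method" and its "body". step_arm: Moves the arm, as the interface text tells. Its arguments: {"type":"object","properties":{"xyz":{"type":"array","items":{"type":"array","items":{"type":"number"}}},"twist":{"type":"array","items":{"type":"array","items":{"type":"number"}}},"grip":{"type":"array","items":{"type":"number"}},"newtons":{"type":"number"}},"required":["xyz","twist","grip"]}

```bash
mkdir -p pics
cat > s.py <<'E'
from bench import r
import cv2,sys
n=sys.argv[1]
for c in ("top","side"):
    im=r.capture(c); cv2.imwrite(f"pics/{c}{n}.png",cv2.cvtColor(im,cv2.COLOR_RGB2BGR))
E
python3 s.py 0; python3 -c "
from bench import r
print(r.get_obs(), r.grip_point_offset)
for c in ('top','side'): print(r.calibration(c))"
```

```text
{'t': 0.1, 'joint_positions': array([ 1.27669609e+00,  5.27862345e-02,  1.40163754e+00,  3.28722666e-05,
        1.68861341e+00, -7.03568667e-02]), 'joint_velocities': array([-0.00097657, -0.00105787, -0.00348052,  0.00021101, -0.00146179,
       -0.00083106]), 'effort': array([ 1.85604738e-03, -3.82579565e+01, -3.60985816e+01, -1.89557409e-05,
        4.84614793e-03,  6.97105997e-05]), 'tool_pos': array([116.40523446, 511.64940695, 230.54289287]), 'tcp_rot': array([ 0.07843878,  0.70279045, -0.07943913,  0.70258264]), 'force': array([-0.57217856,  0.6405928 ,  0.99237652]), 'torque': array([-0.00913255,  0.0160908 ,  0.03461388]), 'width': 85.63733576622073} 18.700000000000003
{'mtx': array([[520.75410015,   0.        , 282.62875889],
       [  0.        , 520.75410015, 224.23014153],
       [  0.        ,   0.        ,   1.        ]]), 'distortion': array([-0.0200782,  0.       ,  0.       ,  0.       ,  0.       ]), 'R': array([[-0.02694582, -0.99949067,  0.01709724],
       [-0.99408442,  0.02499204, -0.10569562],
       [ 0.10521449, -0.01984415, -0.99425154]]), 't': array([ -38.48292019,  534.10566813, 1421.30265147])}
{'mtx': array([[484.79490127,   0.        , 270.33655767],
       [  0.        , 484.79490127, 211.6161287 ],
       [  0.        ,   0.        ,   1.        ]]), 'distortion': array([-0.03896539,  0.        ,  0.        ,  0.        ,  0.        ]), 'R': array([[ 0.98654328, -0.16322835,  0.00942714],
       [-0.11784423, -0.74984421, -0.65103487],
       [ 0.11333624,  0.64116314, -0.75898928]]), 't': array([-539.09830039,   92.45126297, 1024.31951158])}
```

View pics/top0.png

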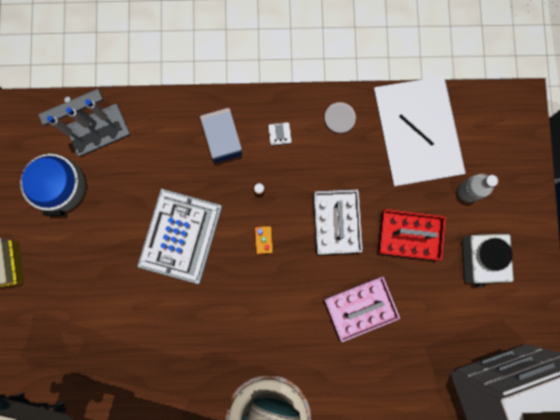

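View pics/side0.png

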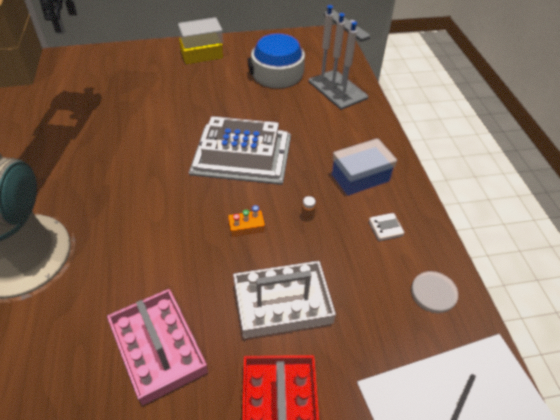

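Run:
```python
import cv2,numpy as np
a=cv2.imread('pics/top0.png');b=cv2.imread('pics/side0.png')
def z(i,x,y,w,h,s): return cv2.resize(i[y:y+h,x:x+w],None,fx=s,fy=s,interpolation=cv2.INTER_CUBIC)
cv2.imwrite('pics/z1.png',np.hstack([z(a,130,180,100,110,4),z(a,300,180,80,110,4)]))
cv2.imwrite('pics/z2.png',np.hstack([z(b,185,105,115,110,3.4),z(b,225,250,115,110,3.4)]))
```

```text
(no output)
```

View pics/z1.png

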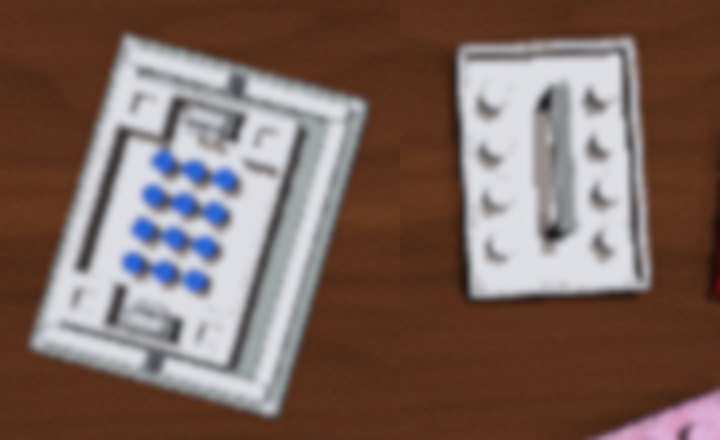

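View pics/z2.png

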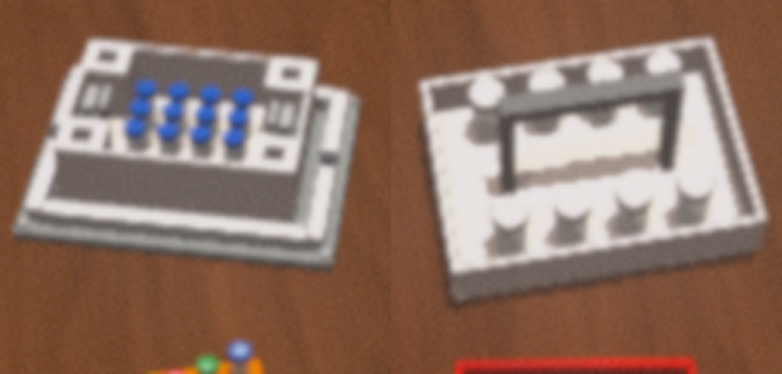

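```bash
cat > h.py <<'E'
from bench import r
import numpy as np,cv2
C={c:r.calibration(c) for c in('top','side')}
def ray(c,p):
    k=C[c];u=cv2.undistortPoints(np.array([[p]],float),k['mtx'],k['distortion'])[0,0]
    return -k['R'].T@k['t'], k['R'].T@np.array([u[0],u[1],1])
def on(c,p,z):
    o,d=ray(c,p);return (o+d*(z-o[2])/d[2])
def proj(c,X):
    k=C[c];return cv2.projectPoints(np.array(X,float).reshape(-1,1,3),cv2.Rodrigues(k['R'])[0],k['t'],k['mtx'],k['distortion'])[0][:,0]
E
python3 - <<'E'
from h import *
np.set_printoptions(precision=1,suppress=True)
def t(x,y,x0,off=0,y0=180,s=4): return ((x-off+.5)/s+x0-.5,(y+.5)/s+y0-.5)
print('tray rim top view z60')
P=[on('top',t(x,y,300,400),60) for x,y in[(460,45),(633,38),(650,292),(470,298)]]
P=np.array(P);print(P,P.mean(0),[np.linalg.norm(P[i]-P[i-1]) for i in range(4)])
print('tray bar side z104');
P=np.array([on('side',t(x,y,225,391,250,3.4),104) for x,y in[(500,99),(683,76)]]);print(P,P.mean(0))
P=np.array([on('side',t(x,y,225,391,250,3.4),60) for x,y in[(422,83),(715,40),(765,215),(450,270)]]);print(P,P.mean(0),[np.linalg.norm(P[i]-P[i-1]) for i in range(4)])
print('sockets side z60')
P=np.array([on('side',t(x,y,185,0,105,3.4),60) for x,y in[(107,55),(290,73),(274,153),(82,134)]]);print(P,P.mean(0),[np.linalg.norm(P[i]-P[i-1]) for i in range(4)])
d=P[1]+P[2]-P[0]-P[3];print(np.degrees(np.arctan2(d[1],d[0])))
print('sockets top z60')
P=np.array([on('top',t(x,y,130),60) for x,y in[(145,103),(265,135),(208,330),(80,300)]]);print(P,P.mean(0),[np.linalg.norm(P[i]-P[i-1]) for i in range(4)])
print('cradle base top z10')
P=np.array([on('top',t(x,y,130),10) for x,y in[(126,36),(367,102),(274,414),(32,346)]]);print(P,P.mean(0),[np.linalg.norm(P[i]-P[i-1]) for i in range(4)])
E
```

```text
tray rim top view z60
[[ 619.5 -142.1   60. ]
 [ 621.5 -261.4   60. ]
 [ 446.6 -265.6   60. ]
 [ 445.8 -143.1   60. ]] [ 533.3 -203.    60. ] [np.float64(173.67592395119578), np.float64(119.33407376032774), np.float64(174.92440182037615), np.float64(122.53498927887956)]
tray bar side z104
[[ 486.9 -204.3  104. ]
 [ 585.5 -205.3  104. ]] [ 536.2 -204.8  104. ]
[[ 448.6 -158.8   60. ]
 [ 618.5 -156.1   60. ]
 [ 619.1 -270.6   60. ]
 [ 449.6 -275.7   60. ]] [ 534.  -215.3   60. ] [np.float64(116.89434806255404), np.float64(169.9680576407478), np.float64(114.48253625878633), np.float64(169.58959016999685)]
sockets side z60
[[457.2 306.4  60. ]
 [588.7 264.9  60. ]
 [563.3 180.2  60. ]
 [431.7 221.   60. ]] [510.2 243.1  60. ] [np.float64(89.13292827433735), np.float64(137.88502935270816), np.float64(88.35753198986966), np.float64(137.81424599474352)]
-17.360988697914863
sockets top z60
[[589.3 265.1  60. ]
 [565.3 183.7  60. ]
 [433.7 223.3  60. ]
 [456.2 309.4  60. ]] [511.1 245.4  60. ] [np.float64(140.27982123073986), np.float64(84.9226964503973), np.float64(137.36168886807582), np.float64(88.94457055953968)]
cradle base top z10
[[644.9 288.7  10. ]
 [593.5 118.9  10. ]
 [376.1 186.7  10. ]
 [427.6 354.6  10. ]] [510.6 237.2  10. ] [np.float64(227.08020240706009), np.float64(177.3908275580467), np.float64(227.7201458139625), np.float64(175.6368228578129)]
```

```bash
cat >> h.py <<'E'
from scipy.spatial.transform import Rotation as Ro
np.set_printoptions(precision=2,suppress=True)
def to(target,ang,o=None):
    """world TCP target, tool-y heading angle deg (mod 180), pointing down -> shift,twist"""
    o=o or r.get_obs();R=Ro.from_quat(o['tcp_rot']);M=R.as_matrix()
    cur=np.degrees(np.arctan2(M[1,1],M[0,1])); d=(ang-cur+90)%180-90
    y=np.array([np.cos(np.radians(cur+d)),np.sin(np.radians(cur+d)),0]);x=np.array([0,0,-1.])
    T=np.c_[x,y,np.cross(x,y)]
    print('cur yheading',cur,'turn',d,'shift',M.T@(np.array(target)-o['tool_pos']),'twist',np.degrees(Ro.from_matrix(M.T@T).as_rotvec()))
E
python3 - <<'E'
from h import *
def t(x,y,x0,off=0,y0=180,s=4): return ((x-off+.5)/s+x0-.5,(y+.5)/s+y0-.5)
P=np.array([on('top',t(x,y,300,400),104) for x,y in[(563,84),(566,237)]]);print(P,P.mean(0))
to([535.5,-204.5,200],91)
o=r.get_obs();print(Ro.from_quat(o['tcp_rot']).as_matrix())
E
```

```text
[[ 584.15 -206.    104.  ]
 [ 482.25 -204.04  104.  ]] [ 533.2  -205.02  104.  ]
cur yheading 77.18067487938272 turn 13.819325120617279 shift [  31.34 -605.27  567.55] twist [-13.82  -0.02   0.08]
[[-0.    0.22  0.98]
 [-0.    0.98 -0.22]
 [-1.   -0.   -0.  ]]
```

Call:
{"method": "step_arm", "body": {"xyz": [[0,-30,28],[0,-65,61],[0,-100,94],[0,-135,127],[0,-170,160],[0,-205,193],[0,-240,226],[0,-275,259],[0,-310,292],[0,-345,325],[0,-380,358],[0,-410,388]], "twist": [[0,0,0],[0,0,0],[-2,0,0],[-4,0,0],[-6,0,0],[-8,0,0],[-10,0,0],[-12,0,0],[-13,0,0],[-13,0,0],[-13,0,0],[-13,0,0]], "grip": [85,85,85,85,85,85,85,85,85,85,85,85]}}

```text
t: 1.3
tool_pos: [404.3, 23.8, 231.1]
tcp_rot: [-0.001, 0.707, 0.001, 0.707]
force: [-0.7, 0.5, 0.2]
width: 85.0
```

```bash
python3 -c "
from h import *
to([535,-205,180],90.3)"
```

```text
cur yheading 90.11274796028695 turn 0.18725203971304438 shift [  51.09 -229.02  130.22] twist [-0.19  0.   -0.  ]
```

Call:
{"method": "step_arm", "body": {"xyz": [[0,-30,17],[0,-65,37],[0,-100,57],[0,-135,77],[0,-170,97],[20,-205,117],[50,-229,130],[51,-229,130],[51,-229,130]], "twist": [[0,0,0],[0,0,0],[0,0,0],[0,0,0],[0,0,0],[0,0,0],[0,0,0],[0,0,0],[0,0,0]], "grip": [60,60,60,60,60,60,60,60,60]}}

```text
t: 2.2
tool_pos: [534.0, -202.4, 179.0]
tcp_rot: [-0.0, 0.708, 0.001, 0.706]
force: [0.3, 0.4, 0.8]
width: 60.3
```

```bash
python3 s.py 1
python3 - <<'E'
from h import *
to([535,-205,79],90.3);print(r.get_obs()['force'])
a=cv2.imread('pics/top1.png');b=cv2.imread('pics/side1.png')
def z(i,x,y,w,h,s): return cv2.resize(i[y:y+h,x:x+w],None,fx=s,fy=s,interpolation=cv2.INTER_CUBIC)
cv2.imwrite('pics/z3.png',np.hstack([z(a,290,170,100,150,3),z(b,200,200,150,150,3)]))
E
```

```text
cur yheading 90.21716841709976 turn 0.08283158290024062 shift [102.73  -3.02   0.01] twist [-0.08  0.1   0.03]
[-0.04 -0.57 -0.23]
```

View pics/z3.png

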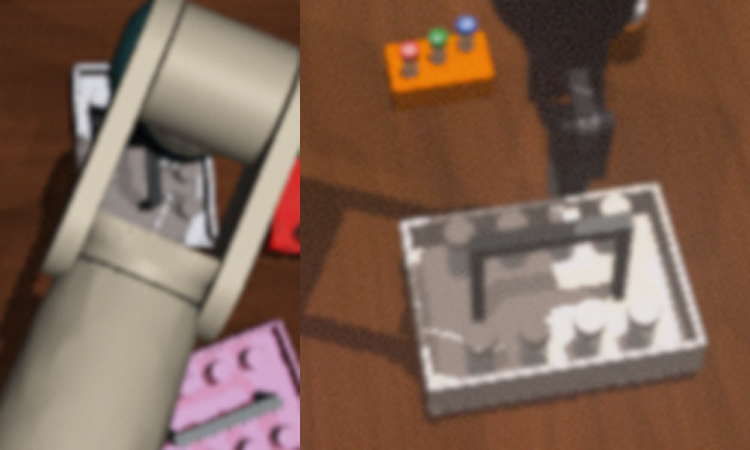

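Side view: fingers above the bar; the tray has not moved (bar from about (357,281) to (410,275) px in the full image). Going down.

Call:
{"method": "step_arm", "body": {"xyz": [[25,-3,0],[50,-3,0],[75,-3,0],[90,-3,0],[98,-3,0],[101.5,-3,0],[101.5,-3,0],[101.5,-3,0]], "twist": [[0,0,0],[0,0,0],[0,0,0],[0,0,0],[0,0,0],[0,0,0],[0,0,0],[0,0,0]], "grip": [60,60,60,60,60,60,60,60]}}

```text
t: 3.1
tool_pos: [535.2, -205.8, 80.1]
tcp_rot: [-0.001, 0.706, 0.001, 0.708]
force: [0.4, -0.5, -0.4]
width: 59.9
```

```bash
python3 s.py 2
python3 - <<'E'
from h import *
o=r.get_obs();print(o['tool_pos'],o['force'])
b=cv2.imread('pics/side2.png')
def z(i,x,y,w,h,s): return cv2.resize(i[y:y+h,x:x+w],None,fx=s,fy=s,interpolation=cv2.INTER_CUBIC)
cv2.imwrite('pics/z4.png',z(b,200,200,150,150,4))
E
```

```text
[ 535.05 -205.76   79.85] [-0.19 -0.63  0.13]
```

View pics/z4.png

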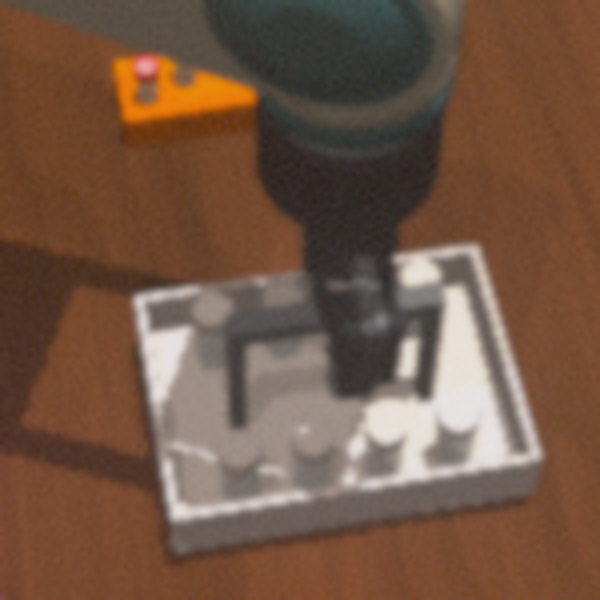

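Run:
```python
from h import *
P=proj('side',[[535,-240,90],[535,-205,104],[485,-205,104],[585,-205,104]]);print((P-[200,200])*4)
```

```text
[[345.83 384.93]
 [332.63 302.19]
 [222.96 316.97]
 [440.86 287.53]]
```

Call:
{"method": "step_arm", "body": {"xyz": [[0,0,0],[0,0,0],[0,0,0],[0,0,0],[0,0,0],[0,0,0],[0,0,0],[0,0,0],[0,0,0],[0,0,0]], "twist": [[0,0,0],[0,0,0],[0,0,0],[0,0,0],[0,0,0],[0,0,0],[0,0,0],[0,0,0],[0,0,0],[0,0,0]], "grip": [40,25,15,8,4,4,4,4,4,4], "newtons": 70}}

```text
t: 4.2
tool_pos: [534.6, -205.6, 78.8]
tcp_rot: [-0.001, 0.707, 0.001, 0.707]
force: [-0.2, -1.6, 0.1]
width: 10.5
```

```bash
python3 -c "
from h import *
o=r.get_obs();print(o)"
```

```text
{'t': 4.2, 'joint_positions': array([-0.43,  0.29,  1.45, -0.  ,  1.41, -2.01]), 'joint_velocities': array([ 0., -0.,  0.,  0., -0.,  0.]), 'effort': array([  1.1 , -45.1 , -33.39,   0.43,   0.2 ,  -0.04]), 'tool_pos': array([ 534.55, -205.61,   78.82]), 'tcp_rot': array([-0.  ,  0.71,  0.  ,  0.71]), 'force': array([-0.25, -1.59,  0.09]), 'torque': array([-0.24, -0.01, -0.08]), 'width': 10.456126129721431}
```

Call:
{"method": "step_arm", "body": {"xyz": [[-2,0,0],[-6,0,0],[-15,0,0],[-30,0,0],[-45,0,0],[-60,0,0],[-80,0,0],[-100,0,0],[-120,0,0],[-130,0,0],[-130,0,0],[-130,0,0]], "twist": [[0,0,0],[0,0,0],[0,0,0],[0,0,0],[0,0,0],[0,0,0],[0,0,0],[0,0,0],[0,0,0],[0,0,0],[0,0,0],[0,0,0]], "grip": [4,4,4,4,4,4,4,4,4,4,4,4]}}

```text
t: 5.4
tool_pos: [534.3, -205.5, 208.2]
tcp_rot: [-0.001, 0.707, 0.001, 0.707]
force: [-1.3, 0.2, -4.6]
width: 10.4
```

```bash
python3 s.py 3
python3 - <<'E'
from h import *
o=r.get_obs();print(o['tool_pos'],o['force'],o['torque'],o['joint_positions'])
to([510.5,244.5,209],72.7)
b=cv2.imread('pics/side3.png')
def z(i,x,y,w,h,s): return cv2.resize(i[y:y+h,x:x+w],None,fx=s,fy=s,interpolation=cv2.INTER_CUBIC)
cv2.imwrite('pics/z5.png',z(b,190,150,170,150,4))
E
```

```text
[ 534.05 -205.33  207.3 ] [-0.56  0.27 -5.  ] [-0.01  0.    0.03] [-0.43  0.19  1.29  0.    1.66 -2.01]
cur yheading 90.17524696580567 turn -17.475246965805667 shift [ -1.14 449.9  -22.17] twist [17.48 -0.14 -0.04]
```

View pics/z5.png

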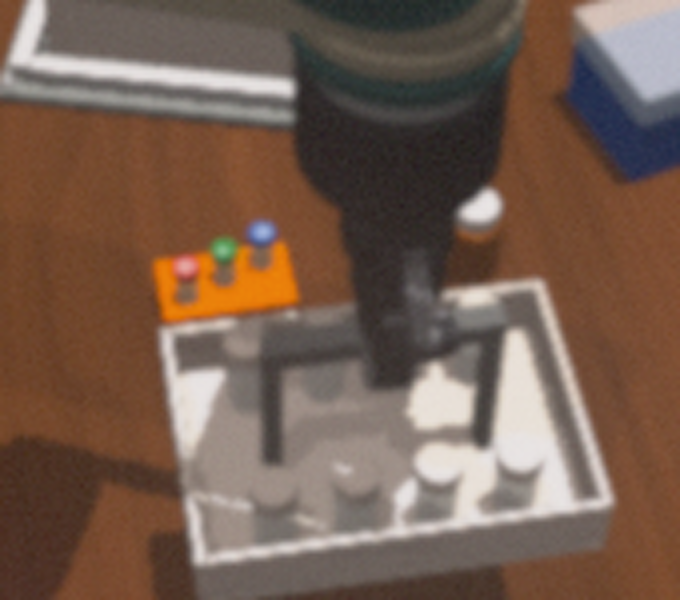

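Run:
```python
from h import *
s=4
f=lambda x,y:((x+.5)/s+190-.5,(y+.5)/s+150-.5)
# bar top-left front etc: front-bottom edges / upper
P=np.array([on('side',f(*p),233) for p in[(264,333),(506,309)]]);print(P,P.mean(0))
P=np.array([on('side',f(*p),175) for p in[(160,330),(542,282),(610,500),(193,560)]]);print(P,P.mean(0))
```

```text
[[ 487.19 -200.83  233.  ]
 [ 585.49 -203.9   233.  ]] [ 536.34 -202.37  233.  ]
[[ 448.25 -146.95  175.  ]
 [ 620.03 -146.41  175.  ]
 [ 620.31 -263.74  175.  ]
 [ 448.44 -265.06  175.  ]] [ 534.26 -205.54  175.  ]
```

Run:
```python
from h import *
b=cv2.imread('pics/side0.png');a=cv2.imread('pics/top0.png')
th=np.radians(-17.3);R=np.array([[np.cos(th),-np.sin(th)],[np.sin(th),np.cos(th)]])
# rectify both views onto plane z=60 around guess, 0.5mm/px, tray axes
g=np.array([510.5,244.])
u=np.arange(-110,110,.5);v=np.arange(75,-75,-.5)
U,V=np.meshgrid(u,v);W=(R@np.stack([U.ravel(),V.ravel()])).T+g
X=np.c_[W,np.full(len(W),60.)]
o=[]
for c,i in(('top',a),('side',b)):
    p=proj(c,X).astype(np.float32).reshape(U.shape+(2,))
    m=cv2.remap(i,p[...,0],p[...,1],cv2.INTER_CUBIC);o.append(m)
    gr=cv2.cvtColor(m,cv2.COLOR_BGR2GRAY).astype(float)
    for sx in(-1,1):
        for sy in(1,-1):
            k=(abs(U-69*sx)<13)&(abs(V-44*sy)<13)
            w=np.clip(170-gr,0,60)*k
            print(c,sx,sy,(w*U).sum()/w.sum()-69*sx,(w*V).sum()/w.sum()-44*sy)
m=np.vstack(o)
cv2.imwrite('pics/z6.png',m)
```

```text
top -1 1 -0.1987012987012946 5.356363636363639
top -1 -1 -0.48556430446194554 5.912073490813647
top 1 1 0.3302169035153355 5.70400149588631
top 1 -1 2.6363636363636402 5.18181818181818
side -1 1 -0.393242816545623 -1.3548152826018338
side -1 -1 -0.1690935084189391 -1.4488245261039907
side 1 1 -0.3513147852632983 -0.9073405952959135
side 1 -1 0.11286688073911932 -0.939327361838771
```

View pics/z6.png

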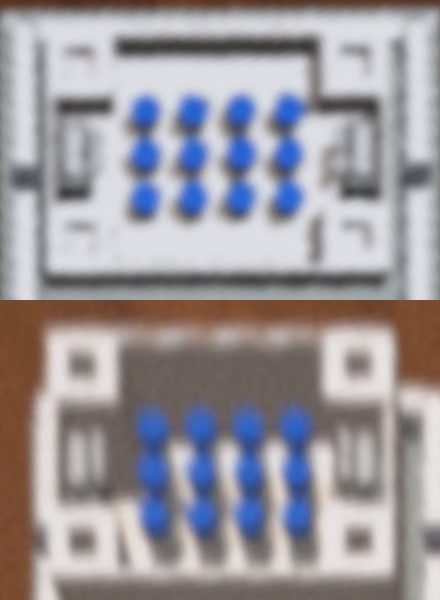

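```bash
python3 -c "
from h import *
to([510,243,208],72.9)"
```

```text
cur yheading 90.17524696580567 turn -17.275246965805664 shift [ -0.14 448.4  -22.67] twist [17.28 -0.14 -0.04]
```

Call:
{"method": "step_arm", "body": {"xyz": [[0,10,0],[0,30,-1],[0,60,-3],[0,95,-5],[0,130,-7],[0,165,-8],[0,200,-10],[0,235,-12],[0,270,-14],[0,305,-16],[0,340,-18],[0,370,-20]], "twist": [[0,0,0],[0,0,0],[1,0,0],[3,0,0],[5,0,0],[7,0,0],[9,0,0],[11,0,0],[13,0,0],[15,0,0],[16,0,0],[17,0,0]], "grip": [4,4,4,4,4,4,4,4,4,4,4,4]}}

```text
t: 6.7
tool_pos: [512.4, 166.7, 208.2]
tcp_rot: [0.103, 0.7, -0.103, 0.699]
force: [1.2, -0.3, -3.7]
width: 11.1
```

```bash
python3 -c "
from h import *
to([510,243,208],72.9)"
```

```text
cur yheading 73.19577342599194 turn -0.2957734259919391 shift [  0.27  72.33 -24.38] twist [ 0.3  -0.06 -0.  ]
```

Call:
{"method": "step_arm", "body": {"xyz": [[0,25,-8],[0,50,-17],[0,68,-23],[0,72.3,-24.4],[10,72.3,-24.4],[25,72.3,-24.4],[40,72.3,-24.4],[50,72.3,-24.4],[55,72.3,-24.4],[55,72.3,-24.4]], "twist": [[0.3,0,0],[0.3,0,0],[0.3,0,0],[0.3,0,0],[0.3,0,0],[0.3,0,0],[0.3,0,0],[0.3,0,0],[0.3,0,0],[0.3,0,0]], "grip": [4,4,4,4,4,4,4,4,4,4]}}

```text
t: 7.7
tool_pos: [510.6, 240.2, 152.7]
tcp_rot: [0.105, 0.7, -0.106, 0.699]
force: [-0.2, 0.5, -4.1]
width: 10.6
```

```bash
python3 s.py 4
python3 - <<'E'
from h import *
for i in range(1):
  o=r.get_obs();print(o['tool_pos'],o['force'],o['torque'])
to([510,243,142],72.9)
b=cv2.imread('pics/side4.png');a=cv2.imread('pics/top4.png')
def z(i,x,y,w,h,s): return cv2.resize(i[y:y+h,x:x+w],None,fx=s,fy=s,interpolation=cv2.INTER_CUBIC)
cv2.imwrite('pics/z7.png',z(b,170,60,150,140,4))
E
```

```text
[511.27 240.63 154.31] [ 0.49 -0.38 -4.02] [0.03 0.02 0.01]
cur yheading 72.86472380852287 turn 0.035276191477137786 shift [12.31  1.89 -1.92] twist [-0.04  0.04 -0.04]
```

View pics/z7.png

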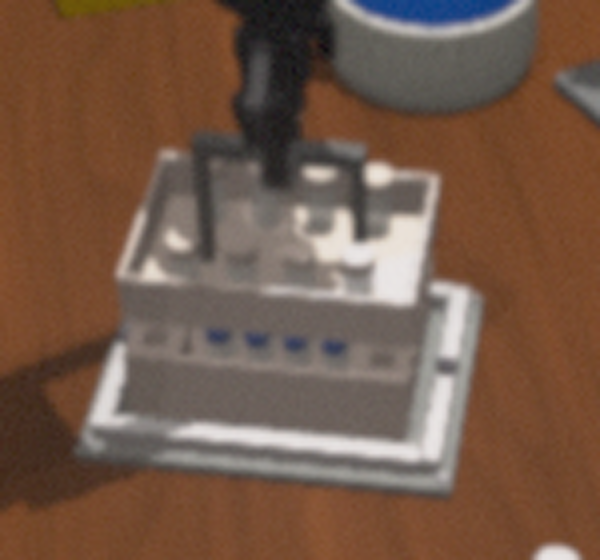

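Run:
```python
from h import *
s=4
f=lambda x,y:((x+.5)/s+170-.5,(y+.5)/s+60-.5)
P=np.array([on('side',f(*p),121) for p in[(160,152),(440,175),(418,303),(119,277)]]);print(P,P.mean(0),[np.linalg.norm(P[i]-P[i-1]) for i in range(4)])
for q in (P[1]-P[0],P[2]-P[3],P[0]-P[3],P[1]-P[2]):print(np.degrees(np.arctan2(q[1],q[0])))
# verify in first-lift crop: 4.2 s top method bar
P=np.array([on('side',f(*p),178.5) for p in[(196,134),(364,150)]]);print(P.mean(0))
```

```text
[[447.15 322.05 121.  ]
 [613.37 273.01 121.  ]
 [580.13 157.88 121.  ]
 [414.19 206.75 121.  ]] [513.71 239.92 121.  ] [np.float64(119.92158025355297), np.float64(173.30820771892047), np.float64(119.82814670642769), np.float64(172.99051016782622)]
-16.438857287907258
-16.408667605943997
74.04907092982475
73.89752897538904
[513.59 241.64 178.5 ]
```

Call:
{"method": "step_arm", "body": {"xyz": [[0,0,0]], "twist": [[0,0,0]], "grip": [4]}}

```text
t: 7.9
tool_pos: [511.4, 240.8, 154.7]
tcp_rot: [0.106, 0.699, -0.105, 0.7]
force: [0.3, 0.5, -5.1]
width: 10.9
```

Call:
{"method": "step_arm", "body": {"xyz": [[0,0,0]], "twist": [[0,0,0]], "grip": [4]}}

```text
t: 8.0
tool_pos: [511.3, 240.8, 154.5]
tcp_rot: [0.105, 0.699, -0.105, 0.7]
force: [0.2, -0.4, -3.9]
width: 10.9
```

Call:
{"method": "step_arm", "body": {"xyz": [[0,0,0]], "twist": [[0,0,0]], "grip": [4]}}

```text
t: 8.1
tool_pos: [511.1, 240.8, 154.3]
tcp_rot: [0.105, 0.699, -0.105, 0.699]
force: [-0.4, -0.1, -5.0]
width: 10.7
```

Run:
```python
from h import *
b=cv2.imread('pics/side4.png')
cv2.imwrite('pics/z8.png',cv2.resize(b[120:180,190:290],None,fx=8,fy=8,interpolation=cv2.INTER_CUBIC))
```

```text
(no output)
```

View pics/z8.png

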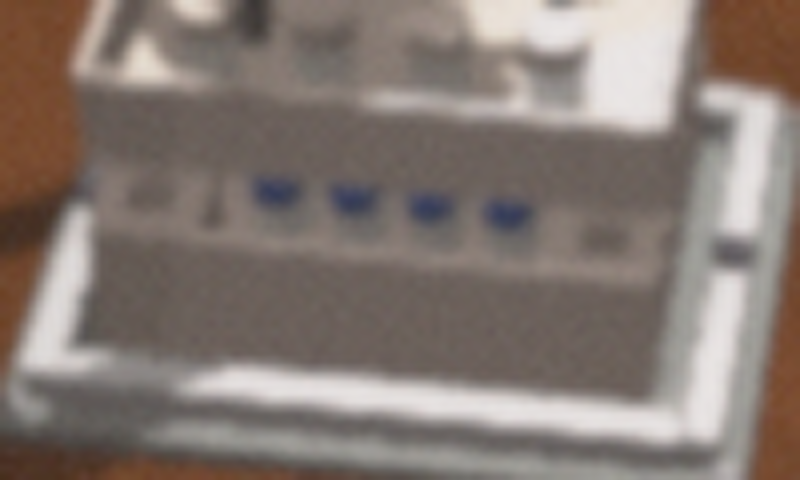

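Run:
```python
from h import *
f=lambda x,y:((x+.5)/8+190-.5,(y+.5)/8+120-.5)
# upper tray bottom edge (floor underside) z=87.5, lower rim z=60
U=[on('side',f(*p),87.5) for p in[(92,165),(668,208)]]
L=[on('side',f(*p),60) for p in[(96,233),(658,283)]]
for P in(U,L):
    d=P[1]-P[0];a=np.arctan2(d[1],d[0]);m=(P[0]+P[1])/2
    print(np.degrees(a),np.linalg.norm(d),m, m[:2]+61*np.array([-np.sin(a),np.cos(a)]))
th=np.radians(-17.1);ax=np.array([np.cos(th),np.sin(th),0])
print('along-x diff L-U', [(l-u)@ax for l,u in zip(L,U)])
```

```text
-15.222516321191 169.9556890351894 [496.73 183.6   87.5 ] [512.75 242.46]
-16.303897552625134 169.29731614740427 [494.57 183.3   60.  ] [511.69 241.84]
along-x diff L-U [np.float64(-1.6874672931325636), np.float64(-2.270944585799284)]
```

Call:
{"method": "step_arm", "body": {"xyz": [[0,1,-1],[0,1.7,-2],[4,1.7,-2],[8,1.7,-2],[11,1.7,-2],[12,1.7,-2],[12,1.7,-2]], "twist": [[0.3,0,0],[0.5,0,0],[0.5,0,0],[0.5,0,0],[0.5,0,0],[0.5,0,0],[0.5,0,0]], "grip": [4,4,4,4,4,4,4]}}

```text
t: 8.8
tool_pos: [509.4, 242.8, 141.5]
tcp_rot: [0.108, 0.699, -0.108, 0.699]
force: [0.2, -0.3, -4.8]
width: 10.8
```

Call:
{"method": "step_arm", "body": {"xyz": [[1,0,0],[1,0,0]], "twist": [[0,0,0],[0,0,0]], "grip": [4,4]}}

```text
t: 9.0
tool_pos: [509.6, 242.9, 140.8]
tcp_rot: [0.108, 0.699, -0.108, 0.699]
force: [0.4, 0.9, -4.8]
width: 10.8
```

Call:
{"method": "step_arm", "body": {"xyz": [[1,0,0],[1,0,0]], "twist": [[0,0,0],[0,0,0]], "grip": [4,4]}}

```text
t: 9.2
tool_pos: [509.5, 242.9, 139.7]
tcp_rot: [0.108, 0.699, -0.108, 0.699]
force: [0.8, -0.8, -4.1]
width: 10.5
```

Call:
{"method": "step_arm", "body": {"xyz": [[1,0,0],[1,0,0]], "twist": [[0,0,0],[0,0,0]], "grip": [4,4]}}

```text
t: 9.4
tool_pos: [509.5, 242.8, 138.6]
tcp_rot: [0.108, 0.699, -0.108, 0.699]
force: [0.5, -0.4, -4.7]
width: 10.3
```

Call:
{"method": "step_arm", "body": {"xyz": [[1,0,0],[1,0,0]], "twist": [[0,0,0],[0,0,0]], "grip": [4,4]}}

```text
t: 9.6
tool_pos: [509.5, 242.8, 137.6]
tcp_rot: [0.108, 0.699, -0.108, 0.699]
force: [-0.4, 0.6, -3.8]
width: 10.5
```

```bash
python3 -c "
from h import *
o=r.get_obs();print(o['tool_pos'],o['force'],o['torque'])"
```

```text
[509.5  242.85 137.63] [-0.35  0.57 -3.84] [0.01 0.02 0.04]
```

Call:
{"method": "step_arm", "body": {"xyz": [[1,0,0],[1,0,0]], "twist": [[0,0,0],[0,0,0]], "grip": [4,4]}}

```text
t: 9.8
tool_pos: [509.5, 242.8, 136.6]
tcp_rot: [0.108, 0.699, -0.108, 0.699]
force: [1.1, 0.2, -5.1]
width: 10.6
```

Call:
{"method": "step_arm", "body": {"xyz": [[1,0,0],[1,0,0]], "twist": [[0,0,0],[0,0,0]], "grip": [4,4]}}

```text
t: 10.0
tool_pos: [509.6, 243.0, 136.1]
tcp_rot: [0.108, 0.699, -0.108, 0.699]
force: [-1.6, 0.3, -2.8]
width: 10.7
```

```bash
python3 -c "
from h import *
o=r.get_obs();print(o['tool_pos'],o['force'],o['torque'])"
```

```text
[509.56 242.96 136.07] [-1.57  0.34 -2.85] [ 0.    0.17 -0.02]
```

Call:
{"method": "step_arm", "body": {"xyz": [[0.5,0,0],[0.5,0,0]], "twist": [[0,0,0],[0,0,0]], "grip": [4,4]}}

```text
t: 10.2
tool_pos: [509.6, 243.0, 135.8]
tcp_rot: [0.108, 0.699, -0.108, 0.699]
force: [-2.6, -0.2, -2.1]
width: 11.0
```

```bash
python3 s.py 5
python3 - <<'E'
from h import *
o=r.get_obs();print(o['tool_pos'],o['force'],o['torque'])
b=cv2.imread('pics/side5.png')
cv2.imwrite('pics/z9.png',cv2.resize(b[90:190,185:300],None,fx=6,fy=6,interpolation=cv2.INTER_CUBIC))
E
```

```text
[509.62 242.99 135.73] [-1.84 -0.44 -0.86] [ 0.01  0.23 -0.  ]
```

View pics/z9.png

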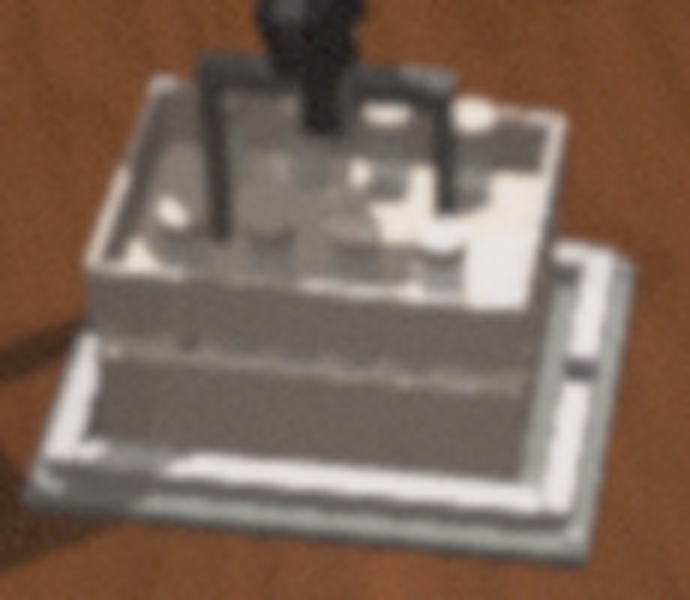

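Call:
{"method": "step_arm", "body": {"xyz": [[0,0,-0.4],[0,0,-0.7],[0,0,-0.7]], "twist": [[0,0,0],[0,0,0],[0,0,0]], "grip": [4,4,4]}}

```text
t: 10.6
tool_pos: [509.1, 243.1, 135.5]
tcp_rot: [0.108, 0.699, -0.108, 0.699]
force: [-1.2, -0.0, -0.5]
width: 10.7
```

```bash
python3 -c "
from h import *
o=r.get_obs();print(o['tool_pos'],o['force'],o['torque'])"
```

```text
[509.05 243.12 135.51] [-1.15 -0.01 -0.52] [ 0.02  0.12 -0.02]
```

Call:
{"method": "step_arm", "body": {"xyz": [[0.5,0,0],[1,0,0],[1,0,0]], "twist": [[0,0,0],[0,0,0],[0,0,0]], "grip": [4,4,4]}}

```text
t: 10.9
tool_pos: [509.3, 243.3, 135.3]
tcp_rot: [0.109, 0.698, -0.108, 0.699]
force: [-2.6, -0.2, 5.4]
width: 10.4
```

```bash
python3 -c "
from h import *
o=r.get_obs();print(o['tool_pos'],o['force'],o['torque'])"
```

```text
[509.28 243.27 135.3 ] [-2.59 -0.18  5.37] [-0.04  0.38 -0.08]
```

Call:
{"method": "step_arm", "body": {"xyz": [[0,0,-0.5],[0,0,-1],[0,0,-1]], "twist": [[0,0,0],[0,0,0],[0,0,0]], "grip": [4,4,4]}}

```text
t: 11.2
tool_pos: [508.8, 243.4, 135.3]
tcp_rot: [0.109, 0.698, -0.108, 0.7]
force: [0.9, -0.9, 4.8]
width: 10.5
```

```bash
python3 -c "
from h import *
o=r.get_obs();print(o['tool_pos'],o['force'],o['torque'])"
```

```text
[508.75 243.4  135.32] [ 0.86 -0.94  4.79] [-0.17 -0.09  0.04]
```

Call:
{"method": "step_arm", "body": {"xyz": [[0,0,-0.5],[0,0,-1],[0,0,-1]], "twist": [[0,0,0],[0,0,0],[0,0,0]], "grip": [4,4,4]}}

```text
t: 11.5
tool_pos: [508.1, 243.6, 135.3]
tcp_rot: [0.109, 0.698, -0.108, 0.7]
force: [3.2, -2.0, 5.0]
width: 10.7
```

```bash
python3 -c "
from h import *
o=r.get_obs();print(o['tool_pos'],o['force'],o['torque'])"
```

```text
[508.12 243.55 135.29] [ 3.19 -2.04  5.02] [-0.19 -0.57  0.02]
```

Call:
{"method": "step_arm", "body": {"xyz": [[0,0,0.6],[0,0,1.1],[0.4,0,1.1],[0.4,0,1.1]], "twist": [[0,0,0],[0,0,0],[0,0,0],[0,0,0]], "grip": [4,4,4,4]}}

```text
t: 11.9
tool_pos: [508.8, 243.4, 135.2]
tcp_rot: [0.109, 0.698, -0.108, 0.7]
force: [0.1, -0.2, 7.8]
width: 10.9
```

```bash
python3 -c "
from h import *
o=r.get_obs();print(o['tool_pos'],o['force'],o['torque'])"
```

```text
[508.8  243.43 135.19] [ 0.12 -0.24  7.84] [-0.22 -0.03  0.02]
```

Call:
{"method": "step_arm", "body": {"xyz": [[0.5,0,0],[0.5,0,0]], "twist": [[0,0,0],[0,0,0]], "grip": [4,4]}}

```text
t: 12.1
tool_pos: [508.9, 243.5, 135.1]
tcp_rot: [0.109, 0.698, -0.108, 0.7]
force: [-0.4, -1.0, 9.5]
width: 10.6
```

```bash
python3 -c "
from h import *
o=r.get_obs();print(o['tool_pos'],o['force'],o['torque'])"
```

```text
[508.91 243.52 135.08] [-0.36 -0.97  9.5 ] [-0.25  0.08  0.03]
```

Call:
{"method": "step_arm", "body": {"xyz": [[0.5,0,0],[0.5,0,0]], "twist": [[0,0,0],[0,0,0]], "grip": [4,4]}}

```text
t: 12.3
tool_pos: [508.9, 243.5, 134.6]
tcp_rot: [0.109, 0.698, -0.108, 0.7]
force: [0.1, -0.2, 8.6]
width: 10.4
```

Call:
{"method": "step_arm", "body": {"xyz": [[0.5,0,0],[0.5,0,0]], "twist": [[0,0,0],[0,0,0]], "grip": [4,4]}}

```text
t: 12.5
tool_pos: [508.8, 243.6, 133.9]
tcp_rot: [0.109, 0.698, -0.108, 0.7]
force: [-1.2, -0.6, 8.5]
width: 10.5
```

```bash
python3 -c "
from h import *
o=r.get_obs();print(o['tool_pos'],o['force'],o['torque'])"
```

```text
[508.78 243.58 133.92] [-1.16 -0.57  8.51] [-0.24 -0.12  0.  ]
```

Call:
{"method": "step_arm", "body": {"xyz": [[0.5,0,0],[1,0,0],[1,0,0]], "twist": [[0,0,0],[0,0,0],[0,0,0]], "grip": [4,4,4]}}

```text
t: 12.8
tool_pos: [507.9, 243.3, 130.8]
tcp_rot: [0.108, 0.699, -0.108, 0.699]
force: [1.2, -0.4, -3.4]
width: 10.8
```

Call:
{"method": "step_arm", "body": {"xyz": [[0.5,0,0],[1,0,0],[1,0,0]], "twist": [[0,0,0],[0,0,0],[0,0,0]], "grip": [4,4,4]}}

```text
t: 13.1
tool_pos: [507.0, 243.0, 127.7]
tcp_rot: [0.108, 0.7, -0.109, 0.697]
force: [2.3, 0.8, -16.2]
width: 10.4
```

Call:
{"method": "step_arm", "body": {"xyz": [[0.5,0,0],[1,0,0],[1,0,0]], "twist": [[0,0,0],[0,0,0],[0,0,0]], "grip": [4,4,4]}}

```text
t: 13.4
tool_pos: [507.2, 243.0, 127.8]
tcp_rot: [0.108, 0.7, -0.109, 0.698]
force: [1.3, 1.8, -18.5]
width: 10.5
```

```bash
python3 -c "
from h import *
o=r.get_obs();print(o['tool_pos'],o['force'],o['torque'])"
```

```text
[507.22 243.04 127.82] [  1.3    1.82 -18.48] [ 0.25 -0.42 -0.06]
```

Call:
{"method": "step_arm", "body": {"xyz": [[0.5,0,0],[1,0,0],[1,0,0]], "twist": [[0,0,0],[0,0,0],[0,0,0]], "grip": [4,4,4]}}

```text
t: 13.7
tool_pos: [507.7, 243.2, 127.9]
tcp_rot: [0.108, 0.699, -0.109, 0.698]
force: [-0.5, 0.5, -19.6]
width: 10.8
```

```bash
python3 -c "
from h import *
o=r.get_obs();print(o['tool_pos'],o['force'],o['torque'])"
```

```text
[507.68 243.18 127.89] [ -0.54   0.47 -19.55] [ 0.07 -0.21 -0.  ]
```

Call:
{"method": "step_arm", "body": {"xyz": [[0.5,0,0],[1,0,0],[1,0,0]], "twist": [[0,0,0],[0,0,0],[0,0,0]], "grip": [4,4,4]}}

```text
t: 14.0
tool_pos: [508.1, 243.3, 127.8]
tcp_rot: [0.108, 0.699, -0.108, 0.699]
force: [-0.8, -0.7, -14.9]
width: 11.1
```

```bash
python3 -c "
from h import *
o=r.get_obs();print(o['tool_pos'],o['force'],o['torque'])"
```

```text
[508.12 243.34 127.77] [ -0.84  -0.73 -14.92] [-0.05 -0.    0.03]
```

Call:
{"method": "step_arm", "body": {"xyz": [[0.5,0,0],[1,0,0],[1.5,0,0],[1.5,0,0]], "twist": [[0,0,0],[0,0,0],[0,0,0],[0,0,0]], "grip": [4,4,4,4]}}

```text
t: 14.4
tool_pos: [508.6, 243.4, 127.0]
tcp_rot: [0.109, 0.698, -0.108, 0.699]
force: [0.6, -1.3, -7.8]
width: 10.6
```

Call:
{"method": "step_arm", "body": {"xyz": [[0.5,0,0],[1,0,0],[1,0,0]], "twist": [[0,0,0],[0,0,0],[0,0,0]], "grip": [4,4,4]}}

```text
t: 14.7
tool_pos: [508.8, 243.5, 126.5]
tcp_rot: [0.109, 0.698, -0.108, 0.7]
force: [-0.7, -3.6, 1.6]
width: 10.4
```

```bash
python3 -c "
from h import *
o=r.get_obs();print(o['tool_pos'],o['force'],o['torque'])"
```

```text
[508.82 243.52 126.55] [-0.65 -3.57  1.63] [-0.42  0.07 -0.01]
```

Call:
{"method": "step_arm", "body": {"xyz": [[0.5,0,0],[1,0,0],[1,0,0],[1,0,0]], "twist": [[0,0,0],[0,0,0],[0,0,0],[0,0,0]], "grip": [4,4,4,4]}}

```text
t: 15.1
tool_pos: [509.1, 243.7, 126.5]
tcp_rot: [0.109, 0.697, -0.108, 0.7]
force: [-1.9, -3.2, 8.0]
width: 10.8
```

```bash
python3 s.py 6
python3 - <<'E'
from h import *
o=r.get_obs();print(o['tool_pos'],o['force'],o['torque'])
b=cv2.imread('pics/side6.png')
cv2.imwrite('pics/z10.png',cv2.resize(b[90:190,185:300],None,fx=6,fy=6,interpolation=cv2.INTER_CUBIC))
E
```

```text
[509.1  243.66 126.52] [-2.57 -2.93  8.01] [-0.6   0.37 -0.02]
```

View pics/z10.png

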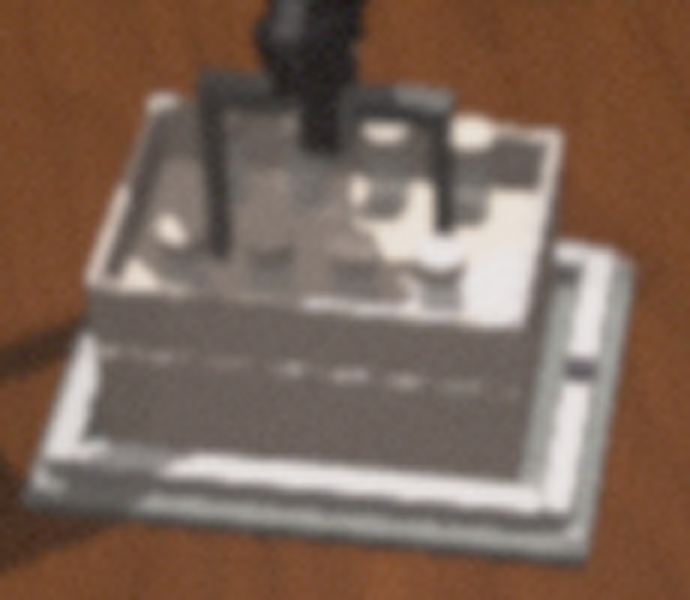

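Call:
{"method": "step_arm", "body": {"xyz": [[0.5,0,0],[1,0,0],[1,0,0],[1,0,0]], "twist": [[0,0,0],[0,0,0],[0,0,0],[0,0,0]], "grip": [4,4,4,4]}}

```text
t: 15.6
tool_pos: [509.3, 243.8, 126.5]
tcp_rot: [0.109, 0.697, -0.107, 0.7]
force: [-3.1, -3.8, 12.3]
width: 10.9
```

```bash
python3 -c "
from h import *
o=r.get_obs();print(o['tool_pos'],o['force'],o['torque'])"
```

```text
[509.32 243.76 126.46] [-3.12 -3.78 12.27] [-0.7   0.69  0.04]
```

Call:
{"method": "step_arm", "body": {"xyz": [[-0.5,0,0],[-1,0,0],[-2,0,0],[-2,0,0]], "twist": [[0,0,0],[0,0,0],[0,0,0],[0,0,0]], "grip": [4,4,4,4]}}

```text
t: 16.0
tool_pos: [508.9, 243.6, 126.5]
tcp_rot: [0.109, 0.698, -0.108, 0.7]
force: [-1.2, -3.5, 7.0]
width: 10.2
```

```bash
python3 -c "
from h import *
o=r.get_obs();print(o['tool_pos'],o['force'],o['torque'])"
```

```text
[508.86 243.59 126.53] [-1.17 -3.49  7.05] [-0.49  0.07  0.07]
```

Call:
{"method": "step_arm", "body": {"xyz": [[-1,0,0],[-1.5,0,0],[-1.5,0,0],[-1.5,0,0],[-1.5,0,0],[-1.5,0,0],[-1.5,0,0],[-1.5,0,0],[-1.5,0,0],[-1.5,0,0]], "twist": [[0,0,0],[0,0,0],[0,0,0],[0,0,0],[0,0,0],[0,0,0],[0,0,0],[0,0,0],[0,0,0],[0,0,0]], "grip": [4,4,10,14,20,28,38,48,55,55]}}

```text
t: 17.0
tool_pos: [508.0, 243.4, 126.4]
tcp_rot: [0.108, 0.699, -0.108, 0.699]
force: [0.1, -1.1, 0.9]
width: 55.2
```

```bash
python3 s.py 7
python3 - <<'E'
from h import *
o=r.get_obs();print(o['tool_pos'],o['force'],o['torque'],o['width'])
b=cv2.imread('pics/side7.png')
cv2.imwrite('pics/z11.png',cv2.resize(b[90:190,185:300],None,fx=6,fy=6,interpolation=cv2.INTER_CUBIC))
E
```

```text
[508.03 243.35 126.41] [-1.22 -0.2  -0.57] [ 0.01 -0.01  0.  ] 55.098776986111424
```

View pics/z11.png

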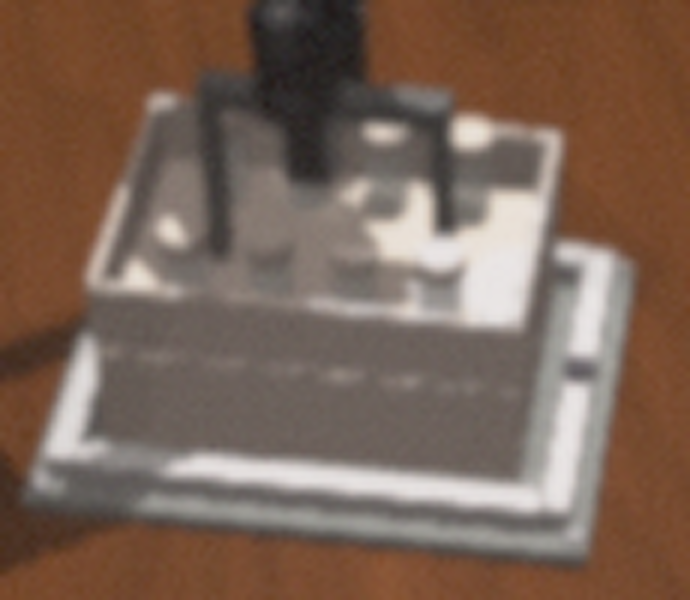

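Released without the tray moving. Retreat straight up.

Call:
{"method": "step_arm", "body": {"xyz": [[-5,0,0],[-15,0,0],[-30,0,0],[-50,0,0],[-75,0,0],[-100,0,0],[-120,0,0],[-120,-40,0],[-120,-80,0],[-120,-120,0],[-120,-150,0],[-120,-150,0]], "twist": [[0,0,0],[0,0,0],[0,0,0],[0,0,0],[0,0,0],[0,0,0],[0,0,0],[0,0,0],[0,0,0],[0,0,0],[0,0,0],[0,0,0]], "grip": [55,55,55,55,55,55,55,55,55,55,55,55]}}

```text
t: 18.3
tool_pos: [462.2, 97.9, 248.5]
tcp_rot: [0.11, 0.698, -0.109, 0.7]
force: [0.0, 0.5, -0.2]
width: 54.9
```

```bash
python3 s.py 8
python3 - <<'E'
from h import *
o=r.get_obs();print(o['tool_pos'],o['force'],o['torque'],o['width'])
b=cv2.imread('pics/side8.png');a=cv2.imread('pics/top8.png')
cv2.imwrite('pics/z12.png',cv2.resize(b[90:190,185:300],None,fx=6,fy=6,interpolation=cv2.INTER_CUBIC))
cv2.imwrite('pics/z13.png',np.vstack([a[60:340],b[60:300]]))
E
```

```text
[462.85 100.19 247.95] [-0.16  0.14  0.72] [-0.02  0.01 -0.02] 54.91385353238681
```

View pics/z12.png

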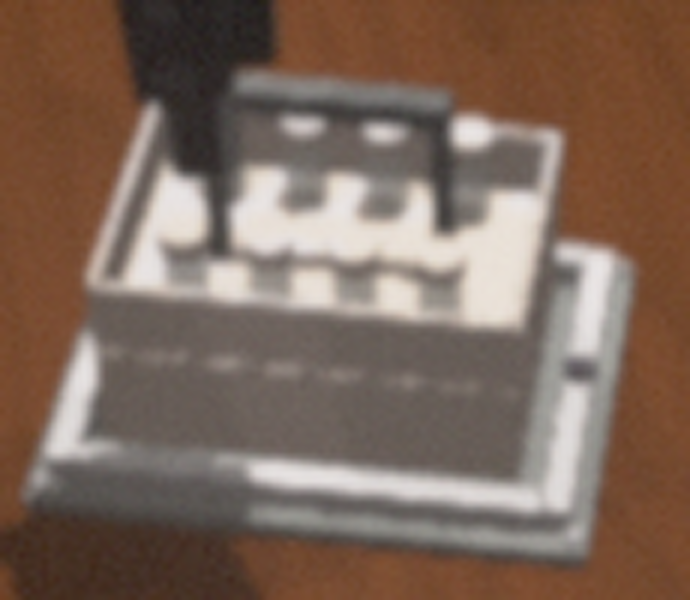

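View pics/z13.png

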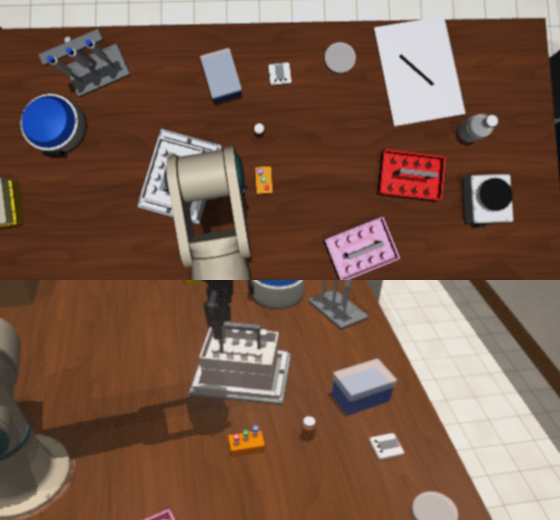

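```bash
python3 -c "
from bench import r
print(r.job_done())"
```

```text
the job is handed in; nothing more can be done
None
```

I stacked the white tube tray on the lower tray in the cradle, pressed it past the catches, let go of it, and handed the job in at about 18 s of the 64 s allowed.

- **Finding the sockets:** I gripped the handle bar across its y, lifted the tray, and lowered it over the sockets seen in the side camera. The lugs went in on the first descent. I then nudged it along x by feel until the sideways force was near zero.
- **Pressing:** The tray stopped at the catches about 8–9 mm above home, gave way at about 14 N besides its weight, and was then pulled down. I pressed on to a firm stop about 47.7 mm above the cradle underside (home is 48 mm). Going by the wrist readings, I never pressed with more than about 17 N.
- **Last checks:** The side view after release shows an even, closed seam along the front, and the tray did not move as the jaws opened. The force on the tool after retreating was about zero, and by eye the tube block, vial, tip box and timer are where they were.
- **Disagreements and limits:**
  - Just after the snap, the height reading stayed near 127.8 mm for about a second while the catches pulled down with up to 15 N. It settled to 126.5 mm once I followed down. I put this down to the arm lagging and the pads giving.
  - Measured tool positions wandered by 1–2 mm against the cameras throughout.
  - I did not see each catch separately, and the seam at the back was hidden from the cameras.

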